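Close the tube carrier and offer it at the rotor's angle

TASK

The hinged sample carrier stands open in the pocket of the white rack. While it stands there, swing its front shell fully shut so that the two halves meet edge to edge; then draw it straight up out of the rack, lean it over to about 45 degrees, shell end up (the angle at which it goes into the centrifuge), and finish while still holding it shut in the gripper at that slant, at rest, with all of it at least 15 cm above the bench. Leave the bottle, the beaker and the jar where they stand.

Things in the scene. Friction and masses are not known exactly. Their poses are not given: they have to be found in the camera images.
- carrier: Loose tube carrier, about 0.2 kg, 123 mm tall, 30 (x) by 40 mm (y) when shut. z 0-38 mm: aluminium foot block; z 38-123 mm: two grey hollow half shells, each 15 mm thick: back shell (x 0 to 15) fixed to the foot, with a glass tube clipped in it; front shell (x -15 to 0) hinged. Origin: centre of the foot's underside; z up the carrier, x from front to back shell, y along the hinge.
- grip (a point): Point in the carrier on its middle axis, 91 mm above its underside, between the shells; carrier's axes. A grip from above closing along x on the outer flat faces here (30 mm apart when shut) clamps both halves together; 50 to 80 N carries it.
- front_shell (a joint): Hinge angle (rad) of the front shell: 0 = shut, rims edge to edge; grows as it opens to the carrier's -x side; starts at 0.45 to 0.9, stop at 1.3. Friction hinge, about 0.045 N m: it stays where it is left, about 1 N at its upper end moves it; no latch. Below 0.06 (under 5 mm gap at the upper end) counts as shut.
- hinge (a point): Middle of the hinge line, in the carrier's frame at x -15, y 0, z 38 mm (lower outer edge of the front shell); the line runs along the carrier's y. At the start it is 46 mm above the bench.
- shell_edge (a point): Middle of the upper outer edge of the front shell, 85 mm from the hinge line; the shell is 40 mm wide. Axes turn with the front shell; when shut they equal the carrier's.
- rack: White plastic block fixed on the bench, 110 (x) by 190 (y) by 40 mm high; origin at the centre of its underside, z up. Mid-top a pocket 33 by 43 mm, 32 mm deep, holds the upright carrier's foot with about 1.5 mm play each side, axes parallel to the rack's. Round holes 68 mm either side of the middle along y; two hold fixed stoppered tubes reaching 70 mm above the bench.
- reagent_bottle: Capped amber glass bottle, 54 mm wide, 105 mm tall, a bystander; origin at the centre of its underside.
- beaker: Empty open glass beaker, 64 mm wide, 75 mm tall, a bystander; origin at the centre of its underside.
- jar: Small white lidded jar, 52 mm wide, 60 mm tall, a bystander; origin at the centre of its underside.
There are look-alikes about, which are no part of the job. Several things have the shape of the carrier; the one meant has the colours described above.

How it is judged:
By the outcome, as a careful person would: the job done as asked, in the order asked, and still so for the second after the job is handed in, while the arm keeps its last pose, push and grip.
It also fails if it takes over 54 s, if anything falls off the work surface, if the arm or the gripper's body presses on something with over 40 N, if the wrist force passes 120 N, or if a joint passes its speed limit or range.

ROBOT

A 6-joint arm with a two-finger parallel gripper is mounted at the origin on the work surface. World frame = base frame: x ahead of the robot, y to its left, z up, the work surface at z = 0. Lengths are in mm, angles in rad, forces in N, time in s.
With the tool pointing down it reaches from about 250 to 800 mm from the base axis. Payload 3.9 kg.
Tool frame: the origin (TCP) lies between the finger pads; the fingertips stand 22 mm ahead of it and the grasp point (between the pads) lies 3 mm ahead of it (ctrl.nose_length is the distance from the TCP to the fingertips, in mm); z points along the fingers, y is the line along which they close (so a half turn about z gives the same grasp; the last joint's range is limited). The gripper opens to 85 mm and grips with 20 to 120 N. Pads are 22 mm wide; open, the fingers measure 114 mm over their backs; the gripper's body (76 mm by 85 mm) begins 54 mm behind the grasp point. The pads swing forward as they close: fully open they stand 13 mm farther back than shut.
Start: joints at [1.186, 0.26, -0.138, 1.173, 0, 1.571], TCP at [197.066, 486.601, 253.304] pointing down, gripper open.
Joint ranges: [-2.78, 2.78], [-0.83, 1.72], [-1.28, 1.37], [-1.9, 2.12], [-1.57, 1.48], [-3.14, 3.14]. Speed limits (rad/s): [2.57, 2.57, 3.14, 3.14, 3.14, 3.14].

INTERFACE

Orientations are given as a unit quaternion [x, y, z, w].
In Python, from rig import ctrl gives the robot as it stands. The module is installed in compiled form; this text tells all that it offers.
- The arm moves only by the tool send_rows, never from a script. Its argument "deltas" is a list of rows, each an object with "translation": the shift along the tool's x, y, z in mm, a list of three; "turn": the turn about the tool's z in rad. A call has 1 to 5 rows; each row is the pose to reach, as a shift and turn from the pose commanded when the call began, along the tool's axes at that moment; what a row does not reach only later rows make up. A row lasts 1/12 s, in which the tool goes at most 41.7 mm and 7.16 degrees, less where a joint would pass 70% of its speed; a pose out of reach is approached as far as the arm can. A call with a gripper value outside its range is refused whole. "gripper" is the closure, from -1 (fully open) to 1 (shut), set as the call begins (left out, the last holds). The fingers move at their own pace and stop on an object; "force" is the grip in N (left out, the last holds). Time passes only in rows, so rows that repeat a pose let the fingers close. It gives the time, the measured TCP pose, the force, the opening and the grip force at its end, in the units of the state.
- ctrl.sense(): the state, without advancing time (a new reading comes with each control period).
- ctrl.capture(name): name is "side" or "top" or "wrist"; returns (picture, depth): 400x640x3 uint8, red, green, blue; 400x640 float32, mm along the optical axis (not along the pixel's ray), 0 where there is no reading.
- ctrl.camera_model(name): a dict with "fx", "fy", "cx", "cy" (pixels), "D" ([k1, k2, p1, p2, k3] as OpenCV has them; the pictures are not rectified), "T" (4x4, takes a point from camera to world coordinates); the wrist camera has in their place "hand_eye" (4x4, takes a point from camera to tool coordinates, whose origin is the TCP and whose axes are the flange's). Camera axes: x right, y down, z forward; pixel columns grow to the right and rows downward; lengths in mm; the calibration is good to about 2 mm. A picture is of the moment at which its call begins: read the wrist's pose just before it. camera_model takes no time and is no camera call.
- ctrl.sign_off(): hands the job in; it is judged then, once.
Trained networks look in the newest picture that a camera, given by its name, has taken for a name from the list of things; names that differ only in an ending like _2 or _b are one class to them, and where a whole thing is asked for, a point or a joint stands for the part that bears it (a point fixed in the world has none). Each returns a list of dicts, best first, with "conf" (0 to 1); they miss things now and then, are a little off and sometimes report something else, mostly with a low value. They report only what shows in the picture. A call takes as long as a camera call. They do not tell look-alikes from the thing itself.
- ctrl.spot_in(camera, name): "uv" ([column, row] in pixels, amid what is visible of it).
- ctrl.trace(camera, name): "region" (400x640 bool, what is visible of it) and "uv" ([column, row] in pixels, amid what is visible of it).
The state is a dict: "t": time; "joint_pos": joint angles; "joint_vel": joint speeds; "joint_torque": joint torques, N m; "position": TCP position; "eef_rot": TCP orientation; "wrist_force": force on the tool from outside, world axes, zero at the start; "moment": the same for the moment, N m; "opening": finger opening in mm; "finger_force": force on a finger pad.
Only numpy, scipy, OpenCV 4.12 (cv2) and the standard library are available. Lean on these libraries where they do the work, as an engineer would, in place of code of your own. Each camera call takes 0.05 s, during which the arm holds its last target. There are 200 camera calls.

## Working session

There is one attempt and no reset: what is moved stays moved. The work goes in short steps, Python scripts to look and compute and a tool call to move; the robot and the scene stay as the last step left them, time stands still between calls to the robot, and variables do not carry over. Pictures are saved under pics/ and viewed, at most 10 in all, crops included, and the job is handed in when it is done.

Besides the shell and the picture viewer there is one more tool, called as a command line: name --argument value ..., lists and objects as JSON in quotes. send_rows: Moves the arm, as the interface text tells. Its arguments: {"type":"object","properties":{"deltas":{"type":"array"},"gripper":{"type":"number"},"force":{"type":"number"}},"required":["deltas"]}

```bash
mkdir -p pics; python3 - <<'E'
from rig import ctrl
import cv2,numpy as np
s=ctrl.sense();print({k:np.round(v,3) for k,v in s.items()},ctrl.nose_length)
ims=[]
for c in["side","top"]:
    p,d=ctrl.capture(c);np.savez(f'pics/{c}0.npz',p=p,d=d);cv2.imwrite(f'pics/{c}0.png',p[:,:,::-1])
    m=ctrl.camera_model(c);print(c,m['fx'],m['cx'],m['cy'],m['D'],np.round(m['T'],3).tolist())
    for n in["carrier","rack","front_shell","shell_edge","hinge","reagent_bottle","beaker","jar"]:
        print(n,[(np.round(r['uv']).tolist(),round(r['conf'],2)) for r in ctrl.spot_in(c,n)])
print(ctrl.camera_model("wrist"))
E
```

```text
{'t': np.float64(0.0), 'joint_pos': array([ 1.186,  0.261, -0.139,  1.173, -0.   ,  1.571]), 'joint_vel': array([-0.001,  0.001, -0.   ,  0.001,  0.002, -0.   ]), 'joint_torque': array([-1.0000e-03, -4.0568e+01,  2.5392e+01,  1.9000e-02,  0.0000e+00,
       -0.0000e+00]), 'position': array([196.826, 486.002, 252.475]), 'eef_rot': array([ 0.191,  0.982, -0.001, -0.   ]), 'wrist_force': array([-0.588, -0.031, -0.379]), 'moment': array([0.025, 0.049, 0.03 ]), 'finger_force': np.float64(0.0), 'opening': np.float64(84.945)} 22.0
side 390.5797705648184 320.1384878864182 198.38769534031348 [-0.06687333  0.          0.          0.          0.        ] [[0.77, -0.369, 0.52, -11.771], [-0.638, -0.425, 0.642, -743.106], [-0.016, -0.827, -0.563, 746.894], [0.0, 0.0, 0.0, 1.0]]
carrier [([329.0, 204.0], 0.94), ([375.0, 222.0], 0.7), ([296.0, 191.0], 0.6)]
rack [([325.0, 223.0], 0.69)]
front_shell [([294.0, 189.0], 0.74), ([333.0, 208.0], 0.51), ([372.0, 212.0], 0.5)]
shell_edge [([296.0, 188.0], 0.88), ([322.0, 222.0], 0.64), ([333.0, 211.0], 0.45)]
hinge [([374.0, 221.0], 0.86), ([332.0, 206.0],
[... 687 characters left out ...]
22.0, 194.0], 0.79), ([367.0, 169.0], 0.74)]
reagent_bottle [([179.0, 190.0], 0.97)]
beaker [([165.0, 241.0], 0.95), ([313.0, 199.0], 0.52)]
jar [([459.0, 214.0], 0.66)]
{'fx': 336.44807486855854, 'fy': 336.44807486855854, 'cx': 318.2795602063327, 'cy': 199.4290314037609, 'D': array([-0.0644961,  0.       ,  0.       ,  0.       ,  0.       ]), 'hand_eye': array([[ 1.43767294e-03, -9.59222248e-01, -2.82649274e-01,
         7.15070826e+01],
       [ 9.99998912e-01,  1.28545302e-03,  7.23993520e-04,
        -1.05415448e+00],
       [-3.31138329e-04, -2.82650008e-01,  9.59223052e-01,
        -1.20984423e+02],
       [ 0.00000000e+00,  0.00000000e+00,  0.00000000e+00,
         1.00000000e+00]])}
```

View pics/side0.png

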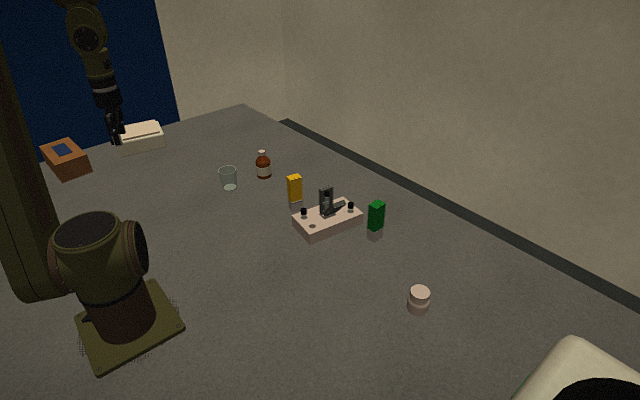

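View pics/top0.png

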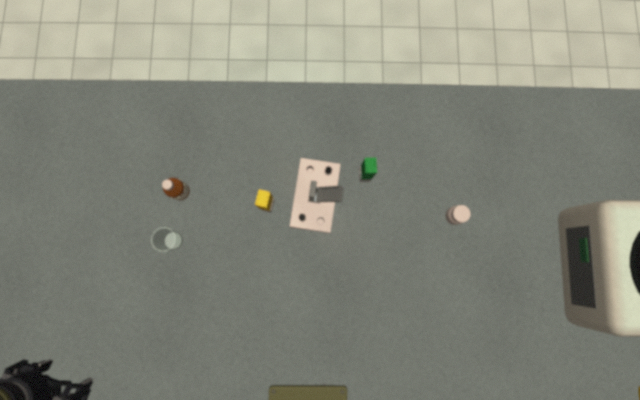

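```bash
cat > h.py <<'E'
from rig import ctrl
import cv2,numpy as np
from scipy.spatial.transform import Rotation as R
def KD(c):
    m=ctrl.camera_model(c)
    return np.array([[m['fx'],0,m['cx']],[0,m['fy'],m['cy']],[0,0,1.]]),np.array(m['D'],float),m
def tcp(s=None):
    s=s or ctrl.sense();T=np.eye(4);T[:3,:3]=R.from_quat(s['eef_rot']).as_matrix();T[:3,3]=s['position'];return T
def camT(c,s=None):
    m=ctrl.camera_model(c);return m['T'] if 'T' in m else tcp(s)@m['hand_eye']
def cloud(c,d,T):
    K,D,_=KD(c);h,w=d.shape;v,u=np.mgrid[:h,:w]
    n=cv2.undistortPoints(np.dstack([u,v]).reshape(-1,1,2).astype(float),K,D).reshape(h,w,2)
    return np.dstack([n*d[...,None],d])@T[:3,:3].T+T[:3,3]
def proj(c,P,T):
    K,D,_=KD(c);Q=np.linalg.inv(T);rv=cv2.Rodrigues(Q[:3,:3])[0]
    return cv2.projectPoints(np.array(P,float).reshape(-1,1,3),rv,Q[:3,3],K,D)[0].reshape(-1,2)
def ray(c,uv,T):
    K,D,_=KD(c);n=cv2.undistortPoints(np.array(uv,float).reshape(1,1,2),K,D).ravel()
    r=T[:3,:3]@[n[0],n[1],1];return T[:3,3],r/np.linalg.norm(r)
E
python3 - <<'E'
from h import *
for c in["top","side"]:
    z=np.load(f'pics/{c}0.npz');P=cloud(c,z['d'],camT(c));p=z['p'].astype(int)
    roi=(P[...,0]>250)&(P[...,0]<700)&(abs(P[...,1])<150)&(z['d']>0)
    top=roi&(abs(P[...,2]-40)<8)&(p.min(2)>110)
    q=P[top];rc=cv2.minAreaRect(q[:,:2].astype(np.float32));print(c,'rack',len(q),rc,q[:,2].mean())
    for n,lo,hi in(("shell",50,200),):
        k=roi&(P[...,2]>50)&(p.max(2)-p.min(2)<25)
        q=P[k];print(n,len(q),np.round(q.min(0)),np.round(q.max(0)))
        for a in range(-120,80,10):
            w=q[(q[:,1]>=a)&(q[:,1]<a+10)]
            if len(w):print(a,len(w),np.round([w[:,0].min(),w[:,0].max(),w[:,2].min(),np.median(w[:,2]),w[:,2].max()]))
E
```

```text
top rack 2143 ((607.14501953125, -16.386810302734375), (110.23197174072266, 190.6747283935547), 81.79121398925781) 40.51795383886419
shell 599 [ 535. -142.   51.] [689.  26. 136.]
-90 34 [578. 617. 111. 114. 121.]
-80 69 [578. 618.  97. 118. 123.]
-70 64 [579. 618.  85.  96. 118.]
-60 76 [580. 675.  57.  82. 106.]
-50 77 [582. 675.  58.  71.  93.]
-40 60 [583. 621.  51.  60.  83.]
-30 54 [585. 622.  51.  57.  93.]
-20 52 [587. 624.  55. 128. 135.]
-10 68 [588. 624.  55. 131. 136.]
0 4 [589. 589.  62.  92. 115.]
10 16 [535. 549.  67.  70.  75.]
20 14 [535. 548.  65.  71.  73.]
side rack 856 ((610.576171875, 13.705940246582031), (166.75067138671875, 191.32984924316406), 80.91999053955078) 39.2758934106892
shell 556 [532. -84.  50.] [677.  28. 133.]
-90 15 [585. 616. 106. 111. 116.]
-80 64 [576. 614.  96. 114. 121.]
-70 25 [577. 610.  83.  97. 119.]
-60 49 [578. 677.  51.  70. 105.]
-50 29 [580. 675.  52.  69.  89.]
-40 19 [581. 614.  50.  61.  79.]
-30 12 [583. 607.  50.  60. 119.]
-20 148 [583. 625.  51.  98. 133.]
-10 137 [584. 626.  51.  99. 132.]
0 15 [587. 614.  61. 113. 130.]
10 32 [532. 548.  51.  63.  72.]
20 11 [533. 552.  58.  68.  71.]
```

send_rows --deltas '[{"translation": [-32, -18, -2], "turn": 0}, {"translation": [-64, -36, -4], "turn": 0}, {"translation": [-96, -54, -6], "turn": 0}, {"translation": [-128, -73, -8], "turn": 0}, {"translation": [-160, -91, -10], "turn": 0}]' --gripper -1

```text
t: 1.32
position: [311.8, 340.8, 263.5]
eef_rot: [0.191, 0.982, 0.0, 0.0]
wrist_force: [1.0, 1.0, -0.1]
opening: 85.1
finger_force: 0.0
```

send_rows --deltas '[{"translation": [-32, -18, -2], "turn": 0}, {"translation": [-64, -36, -4], "turn": 0}, {"translation": [-96, -54, -6], "turn": 0}, {"translation": [-128, -73, -8], "turn": 0}, {"translation": [-160, -91, -10], "turn": 0}]'

```text
t: 1.73
position: [426.1, 196.1, 273.6]
eef_rot: [0.191, 0.982, 0.0, 0.0]
wrist_force: [0.4, 0.3, -0.4]
opening: 85.0
finger_force: 0.0
```

send_rows --deltas '[{"translation": [-32, -18, -2], "turn": 0}, {"translation": [-64, -36, -4], "turn": 0}, {"translation": [-96, -54, -6], "turn": 0}, {"translation": [-128, -73, -8], "turn": 0}, {"translation": [-160, -91, -10], "turn": 0}]'

```text
t: 2.15
position: [540.3, 51.6, 283.5]
eef_rot: [0.191, 0.982, 0.0, 0.0]
wrist_force: [0.7, 0.2, 0.5]
opening: 85.3
finger_force: 0.0
```

send_rows --deltas '[{"translation": [-20, -12, 0], "turn": -0.08}, {"translation": [-40, -24, 0], "turn": -0.16}, {"translation": [-60, -36, 0], "turn": -0.24}, {"translation": [-80, -44, 0], "turn": -0.24}, {"translation": [-80, -44, 0], "turn": -0.24}]'

```text
t: 2.57
position: [599.7, -20.3, 282.6]
eef_rot: [0.074, 0.997, -0.001, 0.001]
wrist_force: [0.1, 0.6, 0.6]
opening: 85.6
finger_force: 0.0
```

```bash
python3 - <<'E'
from h import *
s=ctrl.sense();T=camT("wrist",s)
p,d=ctrl.capture("wrist");np.savez('pics/w1.npz',p=p,d=d,T=T);cv2.imwrite('pics/w1.png',p[:,:,::-1])
for n in["shell_edge","hinge","carrier"]:print(n,[(np.round(r['uv']).tolist(),round(r['conf'],2)) for r in ctrl.spot_in("wrist",n)])
P=cloud("wrist",d,T);p=p.astype(int)
roi=(P[...,0]>450)&(P[...,0]<750)&(abs(P[...,1]+17)<130)&(d>0)
q=P[roi&(abs(P[...,2]-40)<6)&(p.min(2)>110)];rc=cv2.minAreaRect(q[:,:2].astype(np.float32));print('rack',len(q),rc,np.median(q[:,2]))
c0=np.array(rc[0]);a=np.radians(81.8);ex=np.array([np.cos(a),np.sin(a)]);ey=np.array([-ex[1],ex[0]])
L=np.dstack([(P[...,:2]-c0)@ex,(P[...,:2]-c0)@ey,P[...,2]])
k=roi&(P[...,2]>50)&(abs(L[...,1])<35)&(p.max(2)-p.min(2)<30)
q=L[k]
for b in range(-100,40,6):
    w=q[(q[:,0]>=b)&(q[:,0]<b+6)]
    if len(w)>3:print(b,len(w),np.round([*np.percentile(w[:,1],[2,98]),*np.percentile(w[:,2],[2,50,98])],1))
E
```

```text
shell_edge [([454.0, 137.0], 0.9), ([215.0, 248.0], 0.87)]
hinge [([300.0, 183.0], 0.94), ([461.0, 140.0], 0.79), ([213.0, 248.0], 0.74)]
carrier [([461.0, 134.0], 0.92), ([298.0, 186.0], 0.85), ([215.0, 247.0], 0.78), ([286.0, 184.0], 0.52)]
rack 12596 ((617.3715209960938, -16.573593139648438), (178.0450897216797, 236.86474609375), 60.86385726928711) 40.399640034234665
-82 1194 [  9.1  30.5 321.2 335.  351.1]
-76 2955 [  9.2  30.6 320.1 332.9 352.2]
-70 3776 [  5.2  29.9 113.2 329.9 351.1]
-64 1971 [ -2.4  30.8 116.1 324.8 328.1]
-58 2084 [ -4.7  31.1  97.7 311.5 332.9]
-52 3281 [ -4.   33.5  91.5 300.1 340.6]
-46 1427 [ -4.8  34.7  83.3 339.4 347.6]
-40 1901 [ -4.6  34.8  76.7 343.1 353.3]
-34 1612 [ -4.6  34.8  69.4 346.7 354.1]
-28 1054 [ -4.9  34.8  61.7 342.  352.8]
-22 1370 [ -4.6  30.6  54.8 340.6 348.2]
-16 1328 [ -4.6  29.5  52.4 341.3 348.2]
-10 1286 [ -4.4  29.3  55.9 341.4 348.2]
-4 1433 [ -3.   31.3  58.4 340.7 348.3]
2 1517 [ -4.2  31.6  83.9 339.4 347.9]
8 1216 [ -4.8  34.8  76.9 341.4 353.4]
14 1415 [ 15.5  34.8 130.8 347.7 354.1]
20 1639 [ 31.5  34.7 333.4 344.9 353.4]
26 1091 [ 20.7  34.5 325.7 341.4 347.6]
32 2995 [  6.9  33.  276.1 302.5 340.4]
38 1614 [  8.7  30.5 280.6 319.6 332.9]
```

View pics/w1.png

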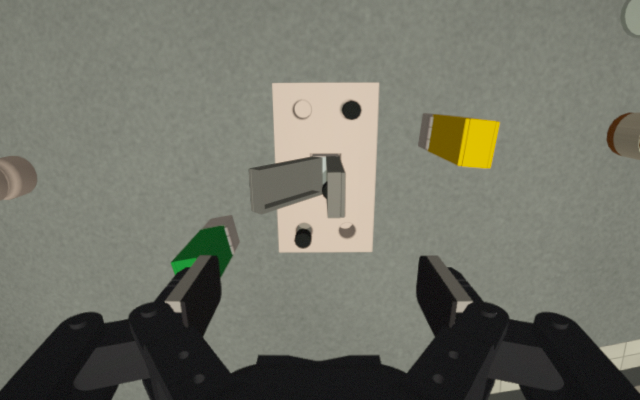

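```bash
python3 - <<'E'
from h import *
z=np.load('pics/w1.npz');p,d,T=z['p'].astype(int),z['d'],z['T'];P=cloud("wrist",d,T)
m=((p.min(2)>110)&(abs(P[...,2]-40)<6)&(d>0)).astype(np.uint8)
n,l,st,_=cv2.connectedComponentsWithStats(m);i=l[180,370];
q=P[l==i];rc=cv2.minAreaRect(q[:,:2].astype(np.float32));print(rc,np.median(q[:,2]))
ang=rc[2] if rc[1][0]<rc[1][1] else rc[2]+90
a=np.radians(ang if ang>0 else ang+180);ex=np.array([np.cos(a),np.sin(a)]);ey=np.array([-ex[1],ex[0]]);c0=np.array(rc[0])
L=np.dstack([(P[...,:2]-c0)@ex,(P[...,:2]-c0)@ey,P[...,2]])
k=(P[...,2]>50)&(P[...,2]<150)&(abs(L[...,1])<30)&(abs(L[...,0])<100)&(p.max(2)-p.min(2)<40)
q=L[k]
for b in range(-90,20,5):
    w=q[(q[:,0]>=b)&(q[:,0]<b+5)]
    if len(w)>3:print(b,len(w),np.round([*np.percentile(w[:,1],[2,98]),*np.percentile(w[:,2],[2,50,98])],1))
w=q[(q[:,0]>-60)&(q[:,0]<-25)];print('inner face line',np.polyfit(w[:,0],w[:,2],1),np.degrees(a))
t=q[q[:,2]>125];print('backtop',np.percentile(t,[2,98],axis=0))
for uv in[(462,140),(213,250)]:
    v=P[uv[1]-25:uv[1]+25,uv[0]-25:uv[0]+25];cc=p[uv[1]-25:uv[1]+25,uv[0]-25:uv[0]+25]
    v=v[(cc.max(2)-cc.min(2)>60)&(v[...,2]<150)];print('lookalike',np.percentile(v,[3,97],axis=0).round())
E
```

```text
((606.1923828125, -14.643028259277344), (110.64192199707031, 190.61448669433594), 82.0787353515625) 40.39606157044824
-70 184 [-18.6  20.3 110.9 113.6 115.7]
-65 226 [-18.7  20.5 108.1 117.5 120. ]
-60 401 [-18.8  20.4  99.3 118.  121.4]
-55 303 [-18.7  20.4  93.   98.3 116.5]
-50 276 [-18.8  20.5  87.6  92.1 110. ]
-45 263 [-18.8  20.4  82.   86.4 104.4]
-40 255 [-18.8  20.4  75.2  80.9  98.6]
-35 242 [-18.6  20.4  70.   74.7  93.1]
-30 228 [-18.8  20.4  64.4  69.   86.5]
-25 213 [-18.8  20.3  58.6  62.9  80.2]
-20 212 [-19.2  20.3  52.2  57.1  74.9]
-15 199 [-18.9  20.3  51.2  55.   68.7]
-10 166 [-19.   20.2  54.3  58.3  63.7]
-5 207 [-18.6  18.7  55.7  95.8 123.3]
0 391 [-19.1  20.4  54.9 131.1 132.7]
5 359 [-18.9  20.3  61.  131.2 132.6]
10 326 [-18.1  20.3  61.8 131.  132.6]
inner face line [-1.31893942 34.46724599] 82.0787353515625
backtop [[  0.50828324 -19.10836646 127.49554551]
 [ 14.63230485  20.10281969 132.72312473]]
lookalike [[561.  99.  66.]
 [597. 123. 124.]]
lookalike [[ 649. -164.   50.]
 [ 657. -140.  124.]]
```

send_rows --deltas '[{"translation": [-2, -36, 0], "turn": -0.01}, {"translation": [-4, -72, 0], "turn": -0.01}, {"translation": [-6, -109, 0], "turn": -0.01}, {"translation": [-6, -109, 30], "turn": -0.01}, {"translation": [-6, -109, 60], "turn": -0.01}]' --gripper 1 --force 20

```text
t: 3.18
position: [588.3, -127.6, 225.2]
eef_rot: [0.068, 0.998, -0.0, 0.003]
wrist_force: [-0.1, -0.6, -0.1]
opening: 25.5
finger_force: 0.0
```

send_rows --deltas '[{"translation": [0, 0, 30], "turn": 0}, {"translation": [0, 0, 60], "turn": 0}, {"translation": [0, 0, 90], "turn": 0}, {"translation": [0, 0, 105], "turn": 0}, {"translation": [0, 0, 105], "turn": 0}]'

```text
t: 3.6
position: [583.6, -124.3, 114.5]
eef_rot: [0.067, 0.998, 0.001, -0.004]
wrist_force: [0.3, -0.3, -0.7]
opening: 0.5
finger_force: 0.0
```

send_rows --deltas '[{"translation": [0, 6, 0], "turn": 0}, {"translation": [0, 12, 0], "turn": 0}, {"translation": [0, 18, 0], "turn": 0}, {"translation": [0, 24, 0], "turn": 0}, {"translation": [0, 30, 0], "turn": 0}]'

```text
t: 4.02
position: [592.4, -95.6, 119.7]
eef_rot: [0.067, 0.998, -0.0, 0.001]
wrist_force: [-0.9, -1.1, 2.2]
opening: -0.1
finger_force: 0.9
```

send_rows --deltas '[{"translation": [0, 6, 0], "turn": 0}, {"translation": [0, 12, 0], "turn": 0}, {"translation": [0, 18, 0], "turn": 0}, {"translation": [0, 24, 0], "turn": 0}, {"translation": [0, 30, 0], "turn": 0}]'

```text
t: 4.43
position: [595.4, -66.1, 118.3]
eef_rot: [0.067, 0.998, 0.0, -0.0]
wrist_force: [-0.3, -1.6, 0.4]
opening: 0.2
finger_force: 0.4
```

send_rows --deltas '[{"translation": [0, 4, 0], "turn": 0}, {"translation": [0, 8, 0], "turn": 0}, {"translation": [0, 12, 0], "turn": 0}, {"translation": [0, 15, 0], "turn": 0}, {"translation": [0, 15, 0], "turn": 0}]'

```text
t: 4.85
position: [597.4, -51.1, 118.2]
eef_rot: [0.067, 0.998, 0.0, -0.0]
wrist_force: [-0.4, -1.0, -0.1]
opening: -0.1
finger_force: 0.1
```

```bash
cat > m.py <<'E'
from h import *
import sys
tag=sys.argv[1]
s=ctrl.sense();T=camT("wrist",s)
p,d=ctrl.capture("wrist");np.savez(f'pics/{tag}.npz',p=p,d=d,T=T);cv2.imwrite(f'pics/{tag}.png',p[:,:,::-1])
P=cloud("wrist",d,T);p=p.astype(int);print(s['position'],s['wrist_force'])
a=np.radians(82.08);ex=np.array([np.cos(a),np.sin(a)]);ey=np.array([-ex[1],ex[0]]);c0=np.array([606.2,-14.6])
L=np.dstack([(P[...,:2]-c0)@ex,(P[...,:2]-c0)@ey,P[...,2]])
k=(L[...,2]>60)&(L[...,2]<145)&(abs(L[...,1])<30)&(abs(L[...,0])<100)&(p.max(2)-p.min(2)<40)&(d>0)
q=L[k]
for b in range(-90,30,4):
    w=q[(q[:,0]>=b)&(q[:,0]<b+4)]
    if len(w)>10:print(b,len(w),np.round([*np.percentile(w[:,1],[2,98]),*np.percentile(w[:,2],[2,50,98])],1))
E
python3 m.py w2
```

```text
[597.42427251 -51.14382474 118.16984943] [-0.42566262 -0.96923619 -0.13478966]
-70 34 [ 14.6  16.2 141.1 143.5 144.8]
-66 37 [ 14.7  16.9 141.  142.6 144.8]
-62 67 [  9.5  15.9 138.6 142.5 145. ]
-58 132 [  9.8  11.2 137.6 141.7 144.9]
-54 215 [  9.8  16.1 106.2 124.9 144.7]
-50 436 [  9.7  17.2 104.7 123.5 144.6]
-46 514 [ 10.1  17.2 101.7 127.4 144.6]
-42 969 [ -6.4  15.6 103.  133.8 144.7]
-38 892 [ -6.1  15.8 102.7 133.9 144.8]
-34 485 [ 10.   17.3 103.  127.  144.7]
-30 429 [  9.8  17.2 104.6 122.8 144.7]
-26 391 [  9.4  20.3 109.1 131.7 144.2]
-22 866 [  7.1  20.6  93.5 131.9 144.3]
-18 958 [  7.2  20.7  69.6 128.5 144. ]
-14 871 [ 11.4  20.6  63.9 123.1 141.7]
-10 487 [ 12.7  20.6  62.4 104.1 144.1]
-6 165 [ 19.8  20.5  60.6  78.8 100.8]
-2 441 [ -2.   20.2  65.5 109.5 120.9]
2 1795 [-17.7  20.4  64.1 110.7 132.2]
6 1490 [-16.7  20.6  65.2 119.6 132.6]
10 1130 [  0.2  20.7  63.3 127.7 132.5]
14 1099 [ -1.8  20.6  68.5 130.4 132.4]
18 359 [ -3.9  20.5 106.7 130.9 132.1]
```

View pics/w2.png

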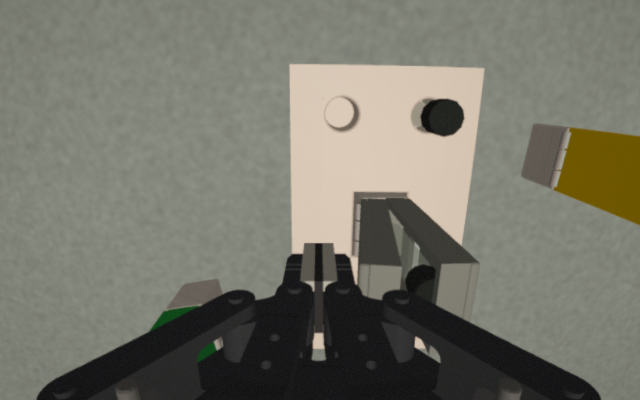

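send_rows --deltas '[{"translation": [0, 2, 0], "turn": 0}, {"translation": [0, 4, 0], "turn": 0}, {"translation": [0, 6, 0], "turn": 0}, {"translation": [0, 7, 0], "turn": 0}, {"translation": [0, 7, 0], "turn": 0}]'

```text
t: 5.32
position: [598.4, -44.7, 118.3]
eef_rot: [0.067, 0.998, 0.0, 0.0]
wrist_force: [0.8, -0.9, 0.1]
opening: 0.1
finger_force: 0.2
```

send_rows --deltas '[{"translation": [0, 1, 0], "turn": 0}, {"translation": [0, 2, 0], "turn": 0}, {"translation": [0, 2, 0], "turn": 0}]'

```text
t: 5.57
position: [598.7, -42.8, 118.3]
eef_rot: [0.067, 0.998, 0.0, 0.0]
wrist_force: [-0.0, -1.0, -0.4]
opening: -0.1
finger_force: 0.2
```

```bash
python3 m.py w3|tail -12
```

```text
-26 500 [ 10.1  17.1 102.5 127.2 144.8]
-22 425 [  9.8  17.2 104.6 122.9 144.7]
-18 849 [1.000e-01 2.040e+01 7.280e+01 1.182e+02 1.436e+02]
-14 1094 [  5.4  20.6  62.4 128.4 144. ]
-10 1007 [  7.4  20.6  64.1 128.3 144.2]
-6 854 [ 10.8  20.6  64.2 123.3 141.9]
-2 386 [ 11.2  20.6  62.1 109.3 144.2]
2 914 [  3.7  20.5  63.1 115.1 132.2]
6 1318 [-14.5  20.6  64.6 118.  132.7]
10 1084 [-18.   20.6  65.5 129.8 132.6]
14 985 [-18.1  20.6  68.8 130.5 132.4]
18 370 [  0.4  20.5 101.4 130.9 132.3]
```

View pics/w3.png

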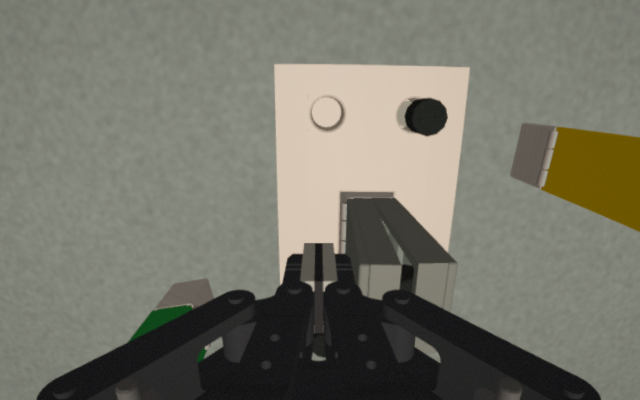

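send_rows --deltas '[{"translation": [0, 1, 0], "turn": 0}, {"translation": [0, 2, 0], "turn": 0}, {"translation": [0, 3, 0], "turn": 0}, {"translation": [0, 3, 0], "turn": 0}]'

```text
t: 5.95
position: [599.1, -39.7, 118.3]
eef_rot: [0.067, 0.998, 0.0, 0.0]
wrist_force: [0.1, 0.1, 0.3]
opening: -0.0
finger_force: 0.2
```

send_rows --deltas '[{"translation": [0, 1, 0], "turn": 0}, {"translation": [0, 1.5, 0], "turn": 0}, {"translation": [0, 1.5, 0], "turn": 0}]'

```text
t: 6.2
position: [599.2, -38.4, 118.3]
eef_rot: [0.067, 0.998, -0.0, -0.0]
wrist_force: [-0.8, -0.6, 0.3]
opening: -0.1
finger_force: 0.3
```

send_rows --deltas '[{"translation": [0, -8, 0], "turn": 0}, {"translation": [0, -12, -20], "turn": 0}, {"translation": [0, -12, -50], "turn": 0}, {"translation": [0, -12, -85], "turn": 0}, {"translation": [0, -12, -85], "turn": 0}]'

```text
t: 6.62
position: [601.2, -51.2, 210.2]
eef_rot: [0.068, 0.998, -0.0, 0.006]
wrist_force: [0.8, -1.3, 0.2]
opening: 0.1
finger_force: 0.0
```

send_rows --deltas '[{"translation": [-3, 15, -30], "turn": 0}, {"translation": [-3, 30, -60], "turn": 0}, {"translation": [-3, 37, -60], "turn": 0}, {"translation": [-3, 37, -60], "turn": 0}, {"translation": [-3, 37, -60], "turn": 0}]' --gripper -1

```text
t: 7.03
position: [605.4, -14.2, 262.8]
eef_rot: [0.067, 0.998, -0.0, -0.0]
wrist_force: [-0.4, -0.3, -0.8]
opening: 60.1
finger_force: 0.0
```

```bash
python3 m.py w4;python3 -c "
import cv2;i=cv2.imread('pics/w4.png');cv2.imwrite('pics/w4c.png',cv2.resize(i[80:300,200:460],None,fx=2.4,fy=2.4))"
```

```text
[605.35990456 -14.21307024 262.82513827] [-0.4012323  -0.30301567 -0.79179961]
-18 224 [-18.2  20.3  79.2 131.2 132.4]
-14 317 [-18.8  20.4  68.9 131.2 132.9]
-10 318 [-19.1  20.4  67.4 131.3 132.9]
-6 316 [-18.8  20.4  66.3 131.4 132.9]
-2 276 [-18.7  20.4  66.2 129.2 132.5]
2 332 [-18.8  20.3  71.8 131.2 132.8]
6 329 [-18.8  20.3  71.4 131.1 132.6]
10 315 [-18.5  20.2  71.4 131.1 132.6]
14 59 [-17.9  20.1  75.3 130.9 131.9]
```

View pics/w4c.png

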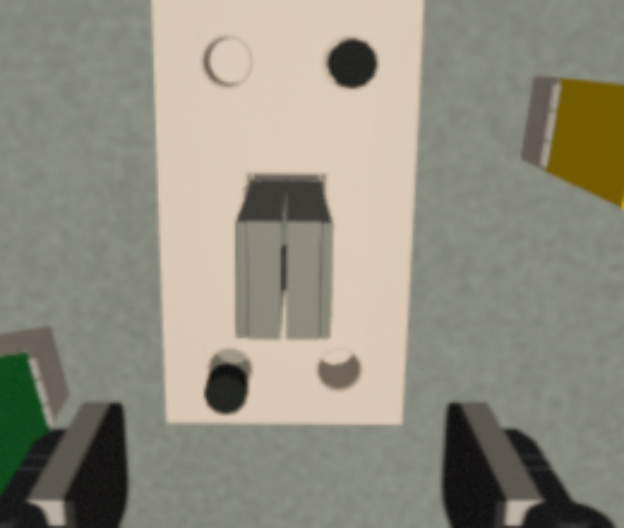

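send_rows --deltas '[{"translation": [0, 0, 30], "turn": 0}, {"translation": [0, 0, 60], "turn": 0}, {"translation": [0, 0, 90], "turn": 0}, {"translation": [0, 0, 115], "turn": 0}, {"translation": [0, 0, 130], "turn": 0}]'

```text
t: 7.5
position: [602.1, -15.0, 128.4]
eef_rot: [0.068, 0.998, -0.0, -0.004]
wrist_force: [-0.5, 0.6, -0.7]
opening: 85.3
finger_force: 0.0
```

send_rows --deltas '[{"translation": [0, 0, 15], "turn": 0}, {"translation": [0, 0, 25], "turn": 0}, {"translation": [0, 0, 30], "turn": 0}, {"translation": [0, 0, 30], "turn": 0}, {"translation": [0, 0, 30], "turn": 0}]'

```text
t: 7.92
position: [605.5, -14.4, 103.3]
eef_rot: [0.068, 0.998, -0.0, -0.0]
wrist_force: [0.3, -0.5, -0.0]
opening: 85.3
finger_force: 0.0
```

send_rows --deltas '[{"translation": [0, 0, 0], "turn": 0}, {"translation": [0, 0, 0], "turn": 0}, {"translation": [0, 0, 0], "turn": 0}, {"translation": [0, 0, 0], "turn": 0}, {"translation": [0, 0, 0], "turn": 0}]' --gripper 1 --force 30

```text
t: 8.33
position: [606.1, -13.9, 104.1]
eef_rot: [0.067, 0.998, 0.0, 0.001]
wrist_force: [1.1, 0.5, -1.8]
opening: 28.8
finger_force: 30.1
```

send_rows --deltas '[{"translation": [0, 0, 0], "turn": 0}, {"translation": [0, 0, 0], "turn": 0}, {"translation": [0, 0, 0], "turn": 0}, {"translation": [0, 0, 0], "turn": 0}, {"translation": [0, 0, 0], "turn": 0}]' --force 60

```text
t: 8.75
position: [606.3, -13.8, 104.2]
eef_rot: [0.067, 0.998, 0.0, 0.001]
wrist_force: [0.3, 1.5, 5.9]
opening: 27.8
finger_force: 59.9
```

send_rows --deltas '[{"translation": [0, 0, -6], "turn": 0}, {"translation": [0, 0, -14], "turn": 0}, {"translation": [0, 0, -24], "turn": 0}, {"translation": [0, 0, -36], "turn": 0}, {"translation": [0, 0, -50], "turn": 0}]'

```text
t: 9.17
position: [604.6, -14.2, 153.6]
eef_rot: [0.067, 0.998, -0.0, -0.001]
wrist_force: [-0.6, 0.1, -1.6]
opening: 27.9
finger_force: 59.3
```

send_rows --deltas '[{"translation": [0, 0, -15], "turn": 0}, {"translation": [0, 0, -30], "turn": 0}, {"translation": [0, 0, -45], "turn": 0}, {"translation": [0, 0, -55], "turn": 0}, {"translation": [0, 0, -55], "turn": 0}]'

```text
t: 9.58
position: [606.8, -14.2, 211.2]
eef_rot: [0.067, 0.998, 0.0, 0.002]
wrist_force: [-0.8, -0.3, -2.0]
opening: 27.4
finger_force: 59.3
```

```bash
cat > n.py <<'E'
from h import *
import sys
tag=sys.argv[1];s=ctrl.sense();print(s['position'],s['joint_pos'],s['wrist_force'],s['opening'])
o=[]
for c in["wrist","side","top"]:
    p,d=ctrl.capture(c);T=camT(c,s);np.savez(f'pics/{tag}_{c}.npz',p=p,d=d,T=T)
    u,v=proj(c,tcp(s)[:3,3]+[0,0,-30],T)[0].astype(int);u=np.clip(u,80,560);v=np.clip(v,60,340)
    o.append(cv2.resize(p[v-60:v+60,u-44:u+44,::-1],None,fx=3,fy=3))
    if c!="wrist":
        t=tcp(s);Q=(cloud(c,d,T)-t[:3,3])@t[:3,:3];w=(abs(Q[...,1])<40)&(abs(Q[...,0])<110)&(Q[...,2]>25)&(Q[...,2]<150)&(d>0)&(cloud(c,d,T)[...,2]>60)
        q=Q[w];print(c,len(q),np.percentile(q,[2,98],axis=0).round(1).tolist())
        g=[(b,q[(q[:,2]>=b)&(q[:,2]<b+10)]) for b in range(20,120,10)]
        for b,w in g:
            if len(w)>4:print(b,len(w),np.percentile(w[:,:2],[5,95],axis=0).round().tolist())
cv2.imwrite(f'pics/{tag}.png',np.hstack(o))
E
python3 n.py n1
```

```text
[606.83140825 -14.18328165 211.20182232] [-2.33018693e-02  4.16343903e-01 -1.54391467e-02  1.13469828e+00
 -1.35404468e-04  1.11532746e-01] [-0.75445736 -0.33705794 -1.95817641] 27.38705783373596
side 405 [[-67.1, -31.1, 28.0], [75.0, 25.6, 147.0]]
20 22 [[-15.0, -16.0], [21.0, 9.0]]
30 51 [[-13.0, -16.0], [22.0, 10.0]]
40 51 [[-13.0, -17.0], [21.0, 9.0]]
50 59 [[-14.0, -18.0], [21.0, 9.0]]
60 40 [[-11.0, -18.0], [21.0, 8.0]]
70 45 [[-16.0, -17.0], [22.0, 8.0]]
80 45 [[-13.0, -17.0], [21.0, 6.0]]
90 34 [[-16.0, -17.0], [21.0, 4.0]]Traceback (most recent call last):
  File "n.py", line 11, in <module>
    q=Q[w];print(c,len(q),np.percentile(q,[2,98],axis=0).round(1).tolist())
                          ~~~~~~~~~~~~~^^^^^^^^^^^^^^^^^
    return _quantile_unchecked(
        a, q, axis, out, overwrite_input, method, keepdims, weights)
    return _ureduce(a,
                    func=_quantile_ureduce_func,
    ...<5 lines>...
                    overwrite_input=overwrite_input,
                    method=method)
    r = func(a, **kwargs)
    result = _quantile(arr,
                       quantiles=q,
    ...<2 lines>...
                       out=out,
                       weights=wgt)
    slices_having_nans = np.isnan(arr[-1, ...])
                                  ~~~^^^^^^^^^
IndexError: index -1 is out of bounds for axis 0 with size 0
```

send_rows --deltas '[{"translation": [20, 0, 0], "turn": 0}, {"translation": [50, 0, 0], "turn": 0}, {"translation": [80, 0, 0], "turn": 0}, {"translation": [110, 0, 0], "turn": 0}, {"translation": [132, 0, 0], "turn": 0}]'

```text
t: 10.15
position: [470.7, 3.8, 206.7]
eef_rot: [0.067, 0.998, -0.0, -0.003]
wrist_force: [-0.1, -1.1, -2.0]
opening: 28.1
finger_force: 59.3
```

send_rows --deltas '[{"translation": [0, 0, 0], "turn": 0}, {"translation": [0, 0, 20], "turn": 0}, {"translation": [0, 0, 45], "turn": 0}, {"translation": [0, 0, 70], "turn": 0}, {"translation": [0, 0, 85], "turn": 0}]'

```text
t: 10.57
position: [473.2, 3.6, 120.5]
eef_rot: [0.067, 0.998, -0.0, -0.002]
wrist_force: [-0.4, -0.4, -2.4]
opening: 27.4
finger_force: 59.3
```

send_rows --deltas '[{"translation": [0, 0, 12], "turn": 0}, {"translation": [0, 0, 19], "turn": 0}, {"translation": [0, 0, 19], "turn": 0}, {"translation": [-2, 0, 19], "turn": 0}, {"translation": [-4, 0, 19], "turn": 0}]'

```text
t: 10.98
position: [479.5, 3.1, 104.8]
eef_rot: [0.067, 0.998, 0.0, 0.001]
wrist_force: [0.7, 0.0, -1.4]
opening: 27.7
finger_force: 59.3
```

send_rows --deltas '[{"translation": [-4, 0, 0], "turn": 0}, {"translation": [-8, 0, 0], "turn": 0}, {"translation": [-11, 0, 0], "turn": 0}, {"translation": [-14, 0, 0], "turn": 0}, {"translation": [-17, 0, 0], "turn": 0}]'

```text
t: 11.4
position: [492.6, 1.2, 103.9]
eef_rot: [0.067, 0.998, 0.0, -0.003]
wrist_force: [-8.8, 1.7, 2.7]
opening: 27.9
finger_force: 59.7
```

send_rows --deltas '[{"translation": [-3, 0, 0], "turn": 0}, {"translation": [-5, 0, 0], "turn": 0}, {"translation": [-8, 0, 0], "turn": 0}, {"translation": [-10, 0, 0], "turn": 0}, {"translation": [-12, 0, 0], "turn": 0}]'

```text
t: 11.82
position: [496.4, 0.3, 101.9]
eef_rot: [0.067, 0.998, 0.001, -0.011]
wrist_force: [-14.6, 3.5, 5.7]
opening: 27.7
finger_force: 59.3
```

send_rows --deltas '[{"translation": [0, 0, 0], "turn": 0}, {"translation": [0, 0, 0], "turn": 0}, {"translation": [0, 0, 0], "turn": 0}, {"translation": [-2, 0, 0], "turn": 0}, {"translation": [-4, 0, 0], "turn": 0}]' --force 35

```text
t: 12.23
position: [502.0, -0.5, 102.3]
eef_rot: [0.067, 0.998, 0.0, -0.009]
wrist_force: [-12.8, 2.0, 4.9]
opening: 27.6
finger_force: 58.9
```

send_rows --deltas '[{"translation": [-2, 0, 0], "turn": 0}, {"translation": [-4, 0, 0], "turn": 0}, {"translation": [-6, 0, 0], "turn": 0}, {"translation": [-8, 0, 0], "turn": 0}, {"translation": [-10, 0, 0], "turn": 0}]'

```text
t: 12.65
position: [512.3, -1.9, 102.3]
eef_rot: [0.067, 0.998, 0.0, -0.009]
wrist_force: [-10.8, 2.2, 4.9]
opening: 27.7
finger_force: 58.8
```

```bash
sed -i 's/if c!="wrist":/if c=="side":/' n.py; python3 n.py n2
```

```text
[512.30828623  -1.90338527 102.33717729] [-0.00477637  0.36354853 -0.41163508  0.81318365  0.00182173  0.12971067] [-10.8210099    2.19621081   4.89167969] 27.727492616450483
side 95 [[-6.9, -17.1, 25.4], [35.8, 11.3, 42.7]]
20 24 [[-2.0, -16.0], [31.0, 9.0]]
30 58 [[-5.0, -17.0], [34.0, 10.0]]
40 13 [[-0.0, -17.0], [37.0, 4.0]]
```

View pics/n2.png

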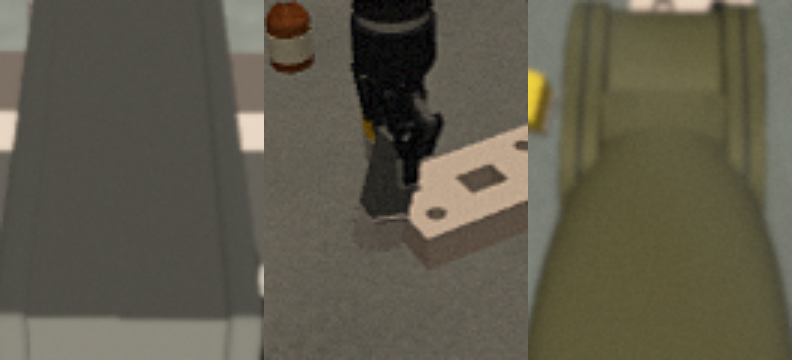

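send_rows --deltas '[{"translation": [-3, 0, 0], "turn": 0}, {"translation": [-6, 0, 0], "turn": 0}, {"translation": [-9, 0, 0], "turn": 0}, {"translation": [-12, 0, 0], "turn": 0}, {"translation": [-15, 0, 0], "turn": 0}]'

```text
t: 13.22
position: [525.6, -3.7, 101.1]
eef_rot: [0.067, 0.998, 0.0, -0.011]
wrist_force: [-17.6, 3.1, 1.1]
opening: 27.9
finger_force: 58.0
```

send_rows --deltas '[{"translation": [-3, 0, 0], "turn": 0}, {"translation": [-6, 0, 0], "turn": 0}, {"translation": [-9, 0, 0], "turn": 0}, {"translation": [-12, 0, 0], "turn": 0}, {"translation": [-12, 0, 0], "turn": 0}]'

```text
t: 13.63
position: [539.0, -5.7, 101.2]
eef_rot: [0.067, 0.998, 0.0, -0.009]
wrist_force: [-12.4, 1.6, -0.3]
opening: 27.4
finger_force: 57.3
```

```bash
python3 n.py n3
```

```text
[538.97976042  -5.73504427 101.22877395] [-0.01128516  0.40517995 -0.3458834   0.83866125  0.00116509  0.12326716] [-12.44289213   1.56224635  -0.34941227] 27.44796894194838
side 126 [[8.2, -18.5, 25.5], [61.1, 13.3, 41.7]]
20 36 [[10.0, -17.0], [52.0, 8.0]]
30 72 [[13.0, -17.0], [59.0, 13.0]]
40 18 [[17.0, -18.0], [62.0, 11.0]]
```

View pics/n3.png

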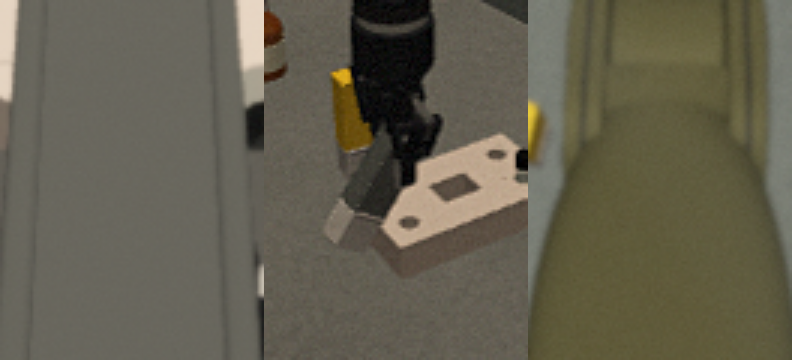

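send_rows --deltas '[{"translation": [-2, 0, 0], "turn": 0}, {"translation": [-4, 0, 0], "turn": 0}, {"translation": [-4, 0, 0], "turn": 0}, {"translation": [-4, 0, 0], "turn": 0}]' --gripper 1 --force 75

```text
t: 14.12
position: [540.4, -5.8, 101.2]
eef_rot: [0.067, 0.998, 0.0, -0.012]
wrist_force: [-17.5, 3.1, 5.1]
opening: 27.2
finger_force: 76.5
```

send_rows --deltas '[{"translation": [0, 0, -6], "turn": 0}, {"translation": [0, 0, -18], "turn": 0}, {"translation": [0, 0, -34], "turn": 0}, {"translation": [0, 0, -52], "turn": 0}, {"translation": [0, 0, -70], "turn": 0}]'

```text
t: 14.53
position: [552.2, -6.9, 174.8]
eef_rot: [0.067, 0.998, -0.0, -0.0]
wrist_force: [0.2, 0.1, -2.9]
opening: 27.4
finger_force: 75.8
```

send_rows --deltas '[{"translation": [0, 0, -20], "turn": 0}, {"translation": [0, 0, -40], "turn": 0}, {"translation": [0, 0, -60], "turn": 0}, {"translation": [0, 0, -80], "turn": 0}, {"translation": [0, 0, -95], "turn": 0}]'

```text
t: 14.95
position: [552.9, -6.9, 271.3]
eef_rot: [0.067, 0.998, -0.0, 0.001]
wrist_force: [0.0, -0.5, -2.9]
opening: 27.1
finger_force: 75.8
```

send_rows --deltas '[{"translation": [0, 0, -5], "turn": 0}, {"translation": [0, 0, -8], "turn": 0}, {"translation": [0, 0, -10], "turn": 0}, {"translation": [0, 0, -10], "turn": 0}, {"translation": [0, 0, -10], "turn": 0}]'

```text
t: 15.37
position: [551.5, -6.8, 278.2]
eef_rot: [0.067, 0.998, -0.0, -0.001]
wrist_force: [-0.6, 0.7, -2.7]
opening: 27.3
finger_force: 75.9
```

```bash
python3 n.py n4; python3 - <<'E'
from h import *
z=np.load('pics/n4_side.npz');p,d,T=z['p'].astype(int),z['d'],z['T'];P=cloud('side',d,T);t=tcp()
Q=(P-t[:3,3])@t[:3,:3]
k=(abs(Q[...,1])<22)&(Q[...,0]>8)&(Q[...,0]<130)&(Q[...,2]>-10)&(Q[...,2]<120)&(d>0)
q=Q[k];print(len(q),'min world z',np.percentile(P[k][:,2],[0,3,50]))
c,wh,a=cv2.minAreaRect(q[:,[0,2]].astype(np.float32));print(c,wh,a)
# lower face line: max-z per x bin ; upper face
u=np.arange(10,95,5)
for b in u:
    w=q[(q[:,0]>=b)&(q[:,0]<b+5)]
    if len(w)>3:print(b,np.percentile(w[:,2],[5,95]).round(1))
E
```

```text
[551.53052619  -6.84533345 278.18835913] [-1.24071609e-02  2.98642795e-01 -1.86169076e-02  1.25550546e+00
 -6.88392081e-06  1.22428707e-01] [-0.64604919  0.70615105 -2.68393491] 27.25843642122232
side 397 [[11.1, -18.4, 26.0], [75.4, 12.3, 79.2]]
20 42 [[7.0, -16.0], [53.0, 8.0]]
30 88 [[11.0, -17.0], [58.0, 8.0]]
40 88 [[17.0, -18.0], [66.0, 9.0]]
50 82 [[26.0, -18.0], [73.0, 10.0]]
60 62 [[33.0, -17.0], [76.0, 7.0]]
70 28 [[38.0, -16.0], [61.0, -13.0]]
80 7 [[45.0, -15.0], [51.0, -11.0]]
623 min world z [191.36316394 203.74371647 243.18993186]
(33.765113830566406, 36.29840850830078) (99.23753356933594, 43.304229736328125) 54.77788543701172
10 [-4.8 40.6]
15 [-6.1 43.7]
20 [-9.7 50.9]
25 [-6.1 55.7]
30 [-0.2 61.5]
35 [ 7.4 70.8]
40 [14.1 73.8]
45 [20.  81.6]
50 [27.5 73.2]
55 [34.4 75.6]
60 [40.8 71.9]
65 [48.1 68.2]
70 [54.7 65. ]
75 [59.2 66.2]
```

View pics/n4.png

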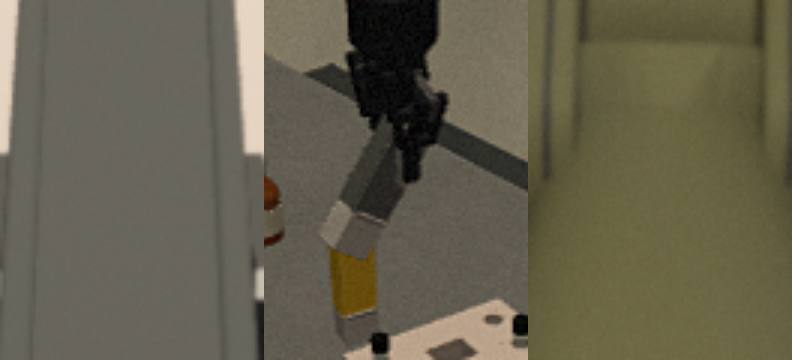

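send_rows --deltas '[{"translation": [15, 0, 0], "turn": 0}, {"translation": [35, 0, 0], "turn": 0}, {"translation": [45, 0, 20], "turn": 0}, {"translation": [45, 0, 50], "turn": 0}, {"translation": [45, 0, 85], "turn": 0}]' --force 55 --gripper 1

```text
t: 15.93
position: [508.3, -0.7, 195.1]
eef_rot: [0.067, 0.998, 0.0, 0.002]
wrist_force: [1.3, 0.6, -2.0]
opening: 27.0
finger_force: 76.0
```

send_rows --deltas '[{"translation": [0, 0, 30], "turn": 0}, {"translation": [0, 0, 60], "turn": 0}, {"translation": [0, 0, 80], "turn": 0}, {"translation": [0, 0, 88], "turn": 0}, {"translation": [0, 0, 88], "turn": 0}]'

```text
t: 16.35
position: [505.5, -0.8, 104.2]
eef_rot: [0.067, 0.998, -0.0, -0.002]
wrist_force: [-0.2, -0.9, -2.3]
opening: 27.2
finger_force: 75.8
```

send_rows --deltas '[{"translation": [-5, 0, 0], "turn": 0}, {"translation": [-10, 0, 0], "turn": 0}, {"translation": [-15, 0, 0], "turn": 0}, {"translation": [-20, 0, 0], "turn": 0}, {"translation": [-24, 0, 0], "turn": 0}]'

```text
t: 16.77
position: [533.1, -4.1, 107.4]
eef_rot: [0.067, 0.998, 0.0, 0.001]
wrist_force: [-0.0, 0.5, -2.0]
opening: 27.0
finger_force: 75.8
```

send_rows --deltas '[{"translation": [-4, 0, 0], "turn": 0}, {"translation": [-8, 0, 0], "turn": 0}, {"translation": [-12, 0, 0], "turn": 0}, {"translation": [-16, 0, 0], "turn": 0}, {"translation": [-20, 0, 0], "turn": 0}]'

```text
t: 17.18
position: [543.8, -5.8, 105.2]
eef_rot: [0.067, 0.998, 0.001, -0.007]
wrist_force: [-13.3, 2.2, 5.6]
opening: 26.8
finger_force: 76.5
```

send_rows --deltas '[{"translation": [-4, 0, 0], "turn": 0}, {"translation": [-8, 0, 0], "turn": 0}, {"translation": [-12, 0, 0], "turn": 0}, {"translation": [-15, 0, 0], "turn": 0}, {"translation": [-15, 0, 0], "turn": 0}]'

```text
t: 17.6
position: [557.4, -8.1, 103.7]
eef_rot: [0.067, 0.998, 0.0, -0.009]
wrist_force: [-12.5, 1.6, 2.3]
opening: 27.0
finger_force: 75.3
```

```bash
cat > a.py <<'E'
from h import *
s=ctrl.sense();p,d=ctrl.capture('side');T=camT('side');cv2.imwrite('pics/last.png',p[:,:,::-1]);P=cloud('side',d,T);t=tcp(s);Q=(P-t[:3,3])@t[:3,:3]
tt=np.eye(3)
k=(abs(Q[...,1])<22)&(Q[...,0]>25)&(Q[...,0]<130)&(Q[...,2]>-5)&(Q[...,2]<120)&(d>0)&(P[...,2]>48)
q=Q[k];x=[];y=[]
for b in range(28,80,3):
    w=q[(q[:,0]>=b)&(q[:,0]<b+3)]
    if len(w)>3:x.append(np.median(w[:,0]));y.append(np.percentile(w[:,2],8))
print(s['position'].round(1),np.round(x),np.round(y));i=slice(0,10)
f=np.polyfit(x[i],y[i],1);print('lean',90-np.degrees(np.arctan(f[0])),'min z',P[k][:,2].min())
E
python3 a.py
```

```text
[557.4  -8.1 103.7] [30. 33. 36. 39. 41. 44. 48. 51. 54. 56. 60. 63. 65. 68. 72. 75. 78. 80.] [-4. -3. -2.  1.  4.  7. 10. 13. 16. 20. 22. 25. 29. 29. 35. 36. 39. 44.]
lean 46.411004372989105 min z 48.16484784019792
```

send_rows --deltas '[{"translation": [-2, 0, 0], "turn": 0}, {"translation": [-4, 0, 0], "turn": 0}, {"translation": [-5, 0, 0], "turn": 0}, {"translation": [-5, 0, 0], "turn": 0}]'

```text
t: 17.98
position: [561.1, -8.6, 103.6]
eef_rot: [0.067, 0.998, 0.0, -0.01]
wrist_force: [-14.8, 1.4, 3.3]
opening: 27.1
finger_force: 75.2
```

send_rows --deltas '[{"translation": [0, 0, -6], "turn": 0}, {"translation": [0, 0, -18], "turn": 0}, {"translation": [0, 0, -34], "turn": 0}, {"translation": [0, 0, -52], "turn": 0}, {"translation": [0, 0, -70], "turn": 0}]'

```text
t: 18.4
position: [570.9, -9.4, 176.8]
eef_rot: [0.067, 0.998, -0.0, -0.0]
wrist_force: [0.7, -0.2, -2.7]
opening: 26.9
finger_force: 74.7
```

send_rows --deltas '[{"translation": [0, 0, -20], "turn": 0}, {"translation": [0, 0, -40], "turn": 0}, {"translation": [0, 0, -60], "turn": 0}, {"translation": [0, 0, -80], "turn": 0}, {"translation": [0, 0, -95], "turn": 0}]'

```text
t: 18.82
position: [571.6, -9.4, 273.2]
eef_rot: [0.067, 0.998, 0.0, 0.001]
wrist_force: [0.4, -1.1, -2.7]
opening: 27.0
finger_force: 74.7
```

send_rows --deltas '[{"translation": [0, 0, -5], "turn": 0}, {"translation": [0, 0, -8], "turn": 0}, {"translation": [0, 0, -10], "turn": 0}, {"translation": [0, 0, -10], "turn": 0}, {"translation": [0, 0, -10], "turn": 0}]'

```text
t: 19.23
position: [570.4, -9.4, 280.2]
eef_rot: [0.067, 0.998, -0.0, -0.001]
wrist_force: [0.5, -0.4, -2.4]
opening: 27.4
finger_force: 74.8
```

```bash
sed -i 's/>-5)/>-25)/;s/i=slice(0,10)/i=slice(0,15)/' a.py; python3 a.py; python3 n.py n5|head -1;python3 a.py
```

```text
[570.4  -9.4 280.2] [29. 33. 35. 39. 41. 44. 47. 50. 54. 56. 60. 62. 66. 68. 71. 74. 77. 81.] [-8. -5. -2.  1.  3.  6. 10. 12. 14. 18. 21. 24. 26. 28. 32. 34. 38. 40.]
lean 46.30762754668869 min z 204.02520276036148
[570.33646011  -9.39255479 280.12811233] [-1.64577383e-02  3.31506249e-01  3.42293423e-02  1.27563365e+00
[570.5  -9.4 280.5] [30. 33. 36. 39. 42. 45. 47. 50. 53. 57. 59. 62. 65. 68. 71. 75. 77. 80.] [-7. -5. -3.  1.  4.  6.  9. 13. 15. 18. 21. 24. 26. 29. 31. 35. 37. 40.]
lean 46.465920942817625 min z 204.0211991645849
```

View pics/n5.png

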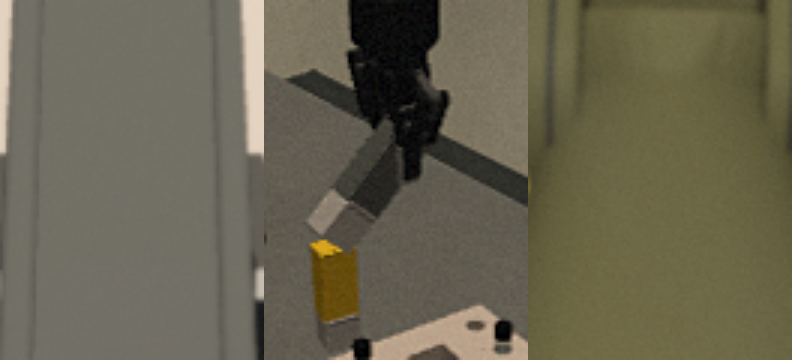

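```bash
python3 -c "
from rig import ctrl
print(ctrl.sense()['joint_vel'].round(3),ctrl.sign_off())"
```

```text
the job is handed in; nothing more can be done
[-0.001 -0.003  0.005  0.001  0.001 -0.001] None
```

I swung the carrier's front shell shut in the rack and drew the carrier straight up. I then leaned it to about 46°, shell end up, by pressing its foot against the rack's near end so it turned in the grip. It was handed in at about 19.5 s, at rest and gripped shut at about 75 N, its lowest measured point about 20 cm above the bench; the arm never went near the bottle, beaker or jar.

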